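# Roll a brass roller along the track into its sprung catch

## Robot

A 6-joint arm with a two-finger parallel gripper is mounted at the origin on the work surface; the furniture and walls round the work are solid. World frame = base frame: x ahead of the robot, y to its left, z up, the work surface at z = 0. Lengths are in m, angles in rad, forces in N, time in s.
With the tool pointing down it reaches from about 0.25 to 0.725 m from the base axis. Payload 9.7 kg.
Tool frame: the origin (TCP) lies at the very end of the fingers, on their centre line; the grasp point (between the pads) lies 19 mm behind it; z points along the fingers, y is the line along which they close (so a half turn about z gives the same grasp; the last joint's range is limited). The gripper opens to 85 mm and grips with 20 to 120 N. Pads are 22 mm wide; open, the fingers measure 114 mm over their backs; the gripper's body (76 mm by 85 mm) begins 54 mm behind the grasp point. The pads swing forward as they close: fully open they stand 13 mm farther back than shut.
Start: joints at [1.287, 0.087, 0.176, 1.66, 0, 1.571], TCP at [0.154, 0.528, 0.231] pointing down, gripper open.
Joint ranges: [-3.13, 3.13], [-0.85, 1.81], [-1.15, 1.24], [-2.2, 2.28], [-1.44, 1.52], [-3.14, 3.14]. Speed limits (rad/s): [2.22, 2.22, 2.57, 3.14, 3.14, 3.14].

## Interface

Orientations are given as a 3x3 rotation matrix whose columns are the frame's x, y, z axes.
In Python, from bench import bot gives the robot as it stands. The module is installed in compiled form; this text tells all that it offers.
- The arm moves only by the shell command python3 -m handwheel 'ROWS' [FORCE]. ROWS is JSON, a list of rows, each an object of numbers: "x", "y", "z": the shift along the world's x, y, z in cm; "wx", "wy", "wz": the turn, a rotation vector about the world's x, y, z in rad; "fingers": the finger opening in cm, from 0 to 8.54. In form: [{"x": .., "y": .., "z": .., "wx": .., "wy": .., "wz": .., "fingers": ..}, ...]. A call has exactly 8 rows; each row is the pose to reach, as a shift and turn from the pose commanded when the call began; what a row does not reach only later rows make up. A row lasts 1/10 s, in which the tool goes at most 50 mm and 8.59 degrees, less where a joint would pass 70% of its speed; a pose out of reach is approached as far as the arm can. A call with a gripper value outside its range is refused whole. The fingers move at their own pace and stop on an object; FORCE is the grip in N (left out, the last holds). Time passes only in rows, so rows that repeat a pose let the fingers close, or fill a call up. It gives the time, the measured TCP pose, the force, the opening and the grip force at its end, in the units of the state.
- bot.sense(): the state, without advancing time (a new reading comes with each control period).
- bot.snapshot(name): name is "side" or "top"; returns (picture, depth): 400x640x3 uint8, red, green, blue; 400x640 float32, m along the optical axis (not along the pixel's ray), 0 where there is no reading.
- bot.camera_params(name): a dict with "camera_matrix" (3x3 intrinsics, pixels), "rvec" (rotation vector, rad) and "tvec" (3), from world to camera coordinates, as OpenCV has them. Camera axes: x right, y down, z forward; pixel columns grow to the right and rows downward; lengths in m; the calibration is good to about 2 mm. A picture is of the moment at which its call begins. camera_params takes no time and is no camera call.
- bot.finish_job(): hands the job in; it is judged then, once.
The state is a dict: "time_s": time; "joints": joint angles; "joint_velocities": joint speeds; "joint_efforts": joint torques, N m; "ee_pos": TCP position; "tool_rot": TCP orientation; "ft_force": force on the tool from outside, world axes, zero at the start; "wrist_torque": the same for the moment, N m; "width": finger opening in m; "finger_force": force on a finger pad.
Only numpy, scipy, OpenCV 4.12 (cv2) and the standard library are available. Lean on these libraries where they do the work, as an engineer would, in place of code of your own. Each camera call takes 0.05 s, during which the arm holds its last target. There are 200 camera calls.

## Task

Take the orange paddle from its black mat and use its flat face to roll the brass roller gently along the channel until it clicks past the two spring noses into the blue catch, then bed it against the buffer behind them with a steady push of about 10 N for half a second, never over 18 N. Only the paddle may touch the roller. Finally stand the paddle upright on its mat again and leave everything else on the bench undisturbed.

Things in the scene. Friction and masses are not known exactly. Their poses are not given: they have to be found in the camera images.
- track: aluminium channel fixed to the bench, 290 mm long, reaching from x = -160 to +130 mm. Origin on the bench top, z up; x runs along the channel towards the blue catch, y across it. A 6 mm high lip crosses its floor at x = -160 to -155 mm. Catch housings reach 49 mm to either side of the centre line and 66 mm above the bench.
- channel_floor (a point): point on the channel's floor above the track's origin, 30 mm above the bench, axes as the track's. The channel is 50 mm wide between walls 8 mm thick that rise 28 mm over its floor.
- nose_left (a joint): sprung steel nose of the catch on the track's +y side, 10 mm radius, 46 mm above the bench, standing 3.5 mm out into the channel. The two noses face each other anywhere between track x = +28 and +63 mm (place not measured: feel for it). 0 m = out, 0.005 = right in; 2 to 3 mm in while the roller passes, which takes 4 to 9 N of push.
- nose_right (a joint): the nose on the track's -y side, same values. Once the roller's trailing rim has passed, both spring out behind it and trap it, its centre then about 23 mm beyond the noses. There it meets a sprung black buffer pad (40 mm beyond the noses; 4 N per mm, 6 mm travel, then hard; bed the roller on it with about 10 N).
- roller: brass cylinder lying across the channel, 32 mm diameter, 48 mm long, 200 g. Origin at its centre, 46 mm above the bench; its own y axis is the cylinder axis, x and z turn as it rolls. It starts between x = -85 and -45 mm in the track frame and rolls freely. Pushing it with more than 18 N spoils it.
- paddle_grip (a point): middle of the handle of the orange paddle, which stands upright, 72 mm above its underside; z up, x across its thickness, y across its width. Handle 16 mm thick (x), 26 mm wide (y), 40 to 99 mm above the underside. Pinch it across the 16 mm, so that the push goes along the fingers' closing line. 120 g.
- paddle_blade (a point): centre of the paddle's blade, 20 mm above its underside, axes as the grip's. Blade 24 mm thick (x), 34 mm wide (y), 40 mm high; either black face (at x = +12 or -12 mm) may push.
- mat: black rubber mat fixed on the bench, 100 x 100 x 4 mm, origin at the centre of its underside; the paddle starts standing near its middle
- jar_1: small jar with black lid, 43 mm wide, 66 mm high, bystander beyond the track; origin under its centre
- tape_measure: yellow tape measure, 66 x 74 x 36 mm, bystander past the catch end of the track; origin under its centre
- screwdriver_1: screwdriver with red handle, 197 mm long, bystander lying beyond the track; origin under its centre
Mind the look-alikes: they are no part of the job. Leave any turquoise or white look-alike of the part that bears paddle_grip alone.

How it is judged:
On the way, in this order (a step that is already met when the one before it is completed fails the run):
1. the paddle is taken up from its mat (z of paddle_grip in the frame of mat above 0.1 m), for 0.2 s.
2. the paddle pushes the roller along the track, short of the catch (contact force between paddle and roller above 0.02 N and distance of roller from where it was at the start of the episode above 0.015 m and x of roller in the frame of track below 0.03 m).
3. the roller is past both noses, which have sprung out behind it, and the paddle presses it on the buffer with 6 to 18 N (x of roller in the frame of track above 0.046 m and value of joint each of nose_left, nose_right below 0.0015 m and contact force between paddle and roller above 6 N), for 0.3 s.
At the end, for the whole second after the job is handed in: The roller lies at rest across the channel on its floor (axis within 0.15 rad), beyond the noses (more than 46 mm along the track's x), with both noses out again (pressed in less than 1.5 mm); the paddle stands upright (within 0.1 rad) at rest on its mat, within 35 mm of the mat's centre (x of roller in the frame of track between 0.046 and 0.1 m and z of roller in the frame of track between 0.042 and 0.05 m and value of joint each of nose_left, nose_right below 0.0015 m and angle between the y axis of roller and the y axis of track, either way round below 0.15 rad and linear speed of each of roller, paddle below 0.01 m/s and horizontal distance between paddle_grip and mat below 0.035 m and angle between paddle_grip's own z axis and vertical below 0.1 rad and z of paddle_grip in the frame of mat below 0.082 m); the robot touches nothing.
It fails at once if the roller is pushed with more than 18 N (contact force between paddle and roller above 18 N).
It fails at once if the gripper touches the roller (contact force between any of the fingers, the arm and roller above 0.3 N).
It fails at once if the roller is flicked (faster than 0.35 m/s) (linear speed of roller above 0.35 m/s).
It fails at once if the roller leaves the channel (z of roller in the frame of track above 0.062 m or z of roller in the frame of track below 0.036 m).
It fails at once if a bystander is moved more than 20 mm (distance of any of jar_1, tape_measure, screwdriver_1 from where it was at the start of the episode above 0.02 m).
It also fails if it takes over 64 s, if anything falls off the work surface, if the arm or the gripper's body presses on something with over 40 N, if the wrist force passes 120 N, or if a joint passes its speed limit or range.

## Working session

There is one attempt and no reset: what is moved stays moved. The work goes in short steps, Python scripts to look and compute and a shell command to move; the robot and the scene stay as the last step left them, time stands still between calls to the robot, and variables do not carry over. Pictures are saved under pics/ and viewed, at most 10 in all, crops included, and the job is handed in when it is done.

```bash
mkdir -p pics
python3 - <<'E'
from bench import bot
import cv2,numpy as np
for n in("top","side"):
    p,d=bot.snapshot(n); np.savez(f"{n}0.npz",p=p,d=d)
    cv2.imwrite(f"pics/{n}0.png",p[:,:,::-1])
    c=bot.camera_params(n); print(n,c)
s=bot.sense();print(s["ee_pos"],s["tool_rot"],s["time_s"],s["ft_force"])
E
```

```text
top {'camera_matrix': array([[364.28726012,   0.        , 321.78103199],
       [  0.        , 364.28726012, 203.04950784],
       [  0.        ,   0.        ,   1.        ]]), 'rvec': array([ 2.10851986, -2.17000672,  0.16632208]), 'tvec': array([0.00435384, 0.51465152, 0.84034625])}
side {'camera_matrix': array([[414.00079127,   0.        , 314.28456354],
       [  0.        , 414.00079127, 202.91129686],
       [  0.        ,   0.        ,   1.        ]]), 'rvec': array([ 2.14600944, -0.08226559,  0.07119629]), 'tvec': array([-0.50779656,  0.07513438,  0.97196782])}
[0.15392197 0.52780312 0.2306468 ] [[-9.60012822e-01  2.79955836e-01 -3.35075052e-04]
 [ 2.79956037e-01  9.60012117e-01 -1.16316859e-03]
 [-3.95972564e-06 -1.21046305e-03 -9.99999267e-01]] 0.1 [0.4094657  0.47771322 0.2226377 ]
```

View pics/top0.png

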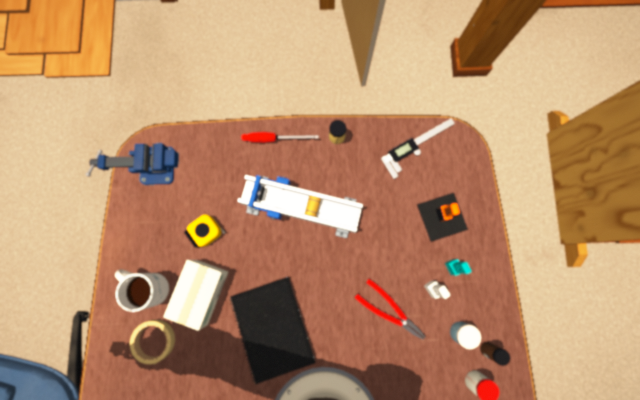

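View pics/side0.png

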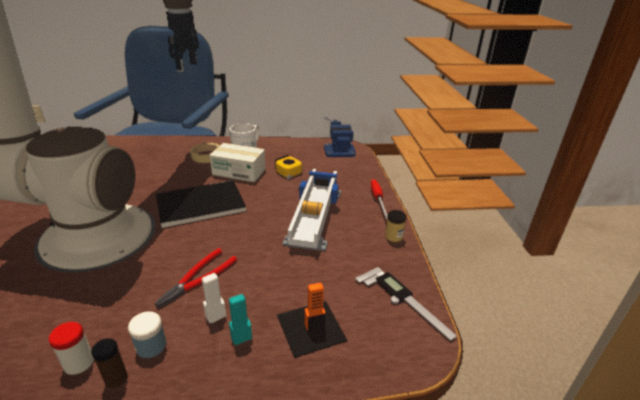

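The top view has world +x up and +y left. It shows the track from about (362,215) to (240,190) with its blue catch at the left, the brass roller at (313,206), and the orange paddle at (449,211) on its mat at (443,217). The turquoise and white look-alikes are at (459,267) and (437,290).

```bash
cat > h.py <<'E'
import numpy as np,cv2
from bench import bot
def cam(n):
    c=bot.camera_params(n);R=cv2.Rodrigues(np.array(c["rvec"]))[0];return c["camera_matrix"],R,np.array(c["tvec"])
def cloud(n,d):
    K,R,t=cam(n);v,u=np.mgrid[0:400,0:640]
    P=np.stack([(u-K[0,2])/K[0,0]*d,(v-K[1,2])/K[1,1]*d,d],-1)
    P=(P-t)@R; P[d==0]=np.nan; return P
def ray(n,uv,z):
    K,R,t=cam(n);o=-R.T@t;r=R.T@np.linalg.inv(K)@np.array([uv[0],uv[1],1.]);return o+r*(z-o[2])/r[2]
def hsv(p): return cv2.cvtColor(p,cv2.COLOR_RGB2HSV)
def rect(m):
    q=np.argwhere(m)[:,::-1].astype(np.float32);return cv2.minAreaRect(q)
E
python3 - <<'E'
from h import *
z=np.load("top0.npz");p,d=z["p"],z["d"];P=cloud("top",d);H=hsv(p);Z=P[...,2]
v,u=np.mgrid[0:400,0:640]
def box(a,b,c,e): return (u>=a)&(u<=c)&(v>=b)&(v<=e)
def st(name,m):
    Q=P[m];print(name,m.sum(),np.nanpercentile(Q,[5,50,95],axis=0).round(4).tolist());return Q
S,Hh,V=H[...,1],H[...,0],H[...,2]
o=box(410,185,475,250)&(Hh<14)&(S>200)&(V>150); st("orange",o)
for lo,hi in((.03,.06),(.06,.13)): 
    m=box(410,185,475,250)&(Z>lo)&(Z<hi); Q=st(f"pad {lo}",m)
    if m.sum()>5: print(cv2.minAreaRect((Q[:,:2]*1000).astype(np.float32)))
m=box(410,185,475,250)&(V<60); st("mat",m); Q=P[m&(Z<.015)]
print(cv2.minAreaRect((Q[:,:2]*1000).astype(np.float32)))
b=box(300,190,326,222)&(Hh>14)&(Hh<28)&(S>130); Q=st("roller",b); print(rect(b))
t=box(235,170,370,240)&(Z>.052)&(Z<.064)&(S<60); Q=st("walls",t)
print(cv2.minAreaRect((Q[:,:2]*1000).astype(np.float32)))
bl=box(235,170,370,240)&(Hh>100)&(Hh<130)&(S>120);Q=st("blue",bl);print(cv2.minAreaRect((Q[:,:2]*1000).astype(np.float32)))
cv2.imwrite("pics/crop.png",np.hstack([cv2.resize(p[165:245,230:375,::-1],None,fx=5,fy=5,interpolation=cv2.INTER_CUBIC)]))
cv2.imwrite("pics/crop2.png",cv2.resize(p[185:245,410:475,::-1],None,fx=8,fy=8,interpolation=cv2.INTER_CUBIC))
E
```

```text
orange 131 [[0.4682, -0.3513, 0.002], [0.4826, -0.302, 0.0464], [0.5081, -0.298, 0.0982]]
pad 0.03 101 [[0.4669, -0.316, 0.0331], [0.4787, -0.3, 0.0418], [0.4971, -0.295, 0.0567]]
((482.5666198730469, -306.9830627441406), (33.7393913269043, 23.10039710998535), 15.026297569274902)
pad 0.06 144 [[0.4713, -0.3139, 0.065], [0.4825, -0.3028, 0.098], [0.4933, -0.2987, 0.1028]]
((482.8911437988281, -307.47857666015625), (25.513090133666992, 17.00128173828125), 9.052454948425293)
mat 1016 [[0.434, -0.3538, 0.0006], [0.4673, -0.2975, 0.0032], [0.5213, -0.2662, 0.0076]]
((477.5594482421875, -310.19207763671875), (91.5530014038086, 93.2117919921875), 16.11306381225586)
roller 204 [[0.4865, -0.0014, 0.0535], [0.5058, 0.0117, 0.0587], [0.5246, 0.0248, 0.0618]]
((312.558837890625, 205.7647247314453), (11.156637191772461, 18.19017219543457), 14.03624439239502)
walls 897 [[0.4538, -0.0821, 0.0535], [0.5137, 0.0433, 0.0566], [0.5695, 0.1671, 0.0594]]
((508.327392578125, 44.36940002441406), (288.5427551269531, 83.62979888916016), 74.9947509765625)
blue 267 [[0.4839, 0.0733, 0.0475], [0.5394, 0.1383, 0.0618], [0.5746, 0.156, 0.0661]]
((535.4036865234375, 116.06304931640625), (75.28564453125, 96.47687530517578), 74.21338653564453)
```

View pics/crop.png

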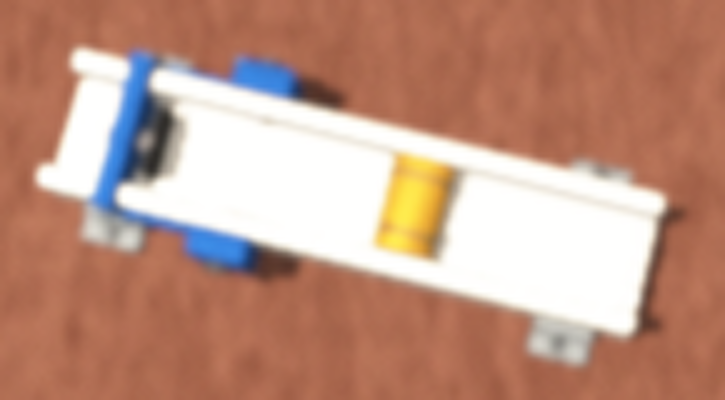

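View pics/crop2.png

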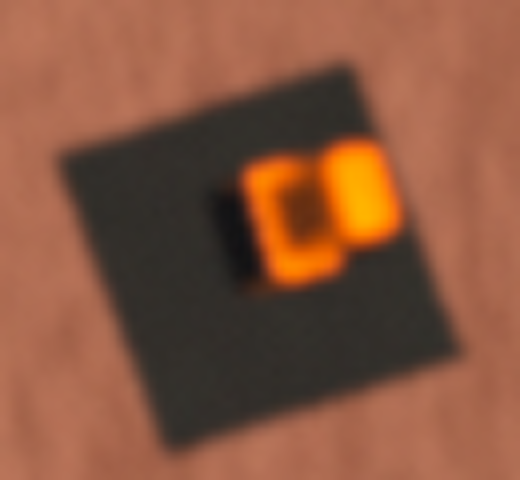

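Crop 1 shows the blue cross-bar with the black buffer at crop pixels (150,140). The housings are at (265,75) and (220,250), and the roller is at (412,205). Crop 2 shows the paddle at (295,215), turned much like the mat. Next I'll get the frames.

Run:
```python
from h import *
z=np.load("top0.npz");p,d=z["p"],z["d"];P=cloud("top",d);Z=P[...,2];H=hsv(p)
c=[ray("top",(230+a/5-.4,165+b/5-.4),.058)[:2]*1000 for a,b in((665,205),(635,332),(75,58),(38,180))]
c=np.array(c);r=(c[0]+c[1])/2;l=(c[2]+c[3])/2;ax=(l-r)
print("end",r,l,"len",np.linalg.norm(ax),"ang",np.degrees(np.arctan2(ax[1],ax[0])),"w",np.linalg.norm(c[0]-c[1]),np.linalg.norm(c[2]-c[3]))
L=(c[2]-c[0]),(c[3]-c[1]);print([np.degrees(np.arctan2(a[1],a[0])) for a in L])
e=ax/np.linalg.norm(ax);n=np.array([-e[1],e[0]]);o=(r+l)/2-(-15*e)   # midpoint is x=-15
print("origin",o)
R=P[190:222,300:326][(H[190:222,300:326,0]>14)&(H[190:222,300:326,0]<28)&(H[190:222,300:326,1]>130)]
print("roller world by rect px",ray("top",(312.56,205.76),.058)*1000,"in track",[(ray("top",(312.56,205.76),.058)[:2]*1000-o)@k for k in(e,n)],"blob pts top",np.nanmedian(R[R[:,2]>.058],axis=0))
for nm,a,b in(("houseL",265,75),("houseR",220,250)):
    q=ray("top",(230+a/5-.4,165+b/5-.4),.066)[:2]*1000-o;print(nm,q@e,q@n)
q=ray("top",(230+160/5,165+140/5),.046)[:2]*1000-o;print("buffer face",q@e,q@n)
# side view check: orange + mat in side, brass in side
z=np.load("side0.npz");ps,ds=z["p"],z["d"];Q=cloud("side",ds);Hs=hsv(ps)
m=(Hs[...,0]<14)&(Hs[...,1]>200)&(Hs[...,2]>150);m[:, :295]=0;m[:,335:]=0;m[:275]=0
print("side orange",np.nanpercentile(Q[m],[3,50,97],axis=0).round(4).tolist())
# paddle mask in top handle top
m=np.zeros_like(Z,bool);m[185:250,410:475]=1;m&=(Z>.094)&(Z<.11)
print("handle top",m.sum(),cv2.minAreaRect((P[m][:,:2]*1000).astype(np.float32)),rect(m))
rc=rect(m);print(ray("top",rc[0],.103)*1000)
# mat corners from crop2
k=np.array([ray("top",(410+a/8-.44,185+b/8-.44),.004)[:2]*1000 for a,b in((62,155),(350,65),(462,352),(172,452))]);print("mat",k.mean(0),np.linalg.norm(np.diff(k,axis=0),axis=1),[np.degrees(np.arctan2(*(k[i+1]-k[i])[::-1])) for i in range(3)])
```

```text
end [473.0609616  -98.34224839] [552.88778653 181.37352084] len 290.8835394743263 ang 74.0720218552056 w 61.94015973971056 61.307860072569326
[np.float64(74.1345242459729), np.float64(74.00967287282822)]
origin [517.09080628  55.93974749]
roller world by rect px [505.91993616  11.57245338  58.        ] in track [np.float64(-45.7295277677015), np.float64(-1.4336723584658897)] blob pts top [0.50727402 0.01331092 0.05986577]
houseL 38.3284002072317 -43.535131214201
houseR 36.7072143171328 42.30764552252196
buffer face 81.13746694372782 -3.161479155809353
side orange [[0.4672, -0.3161, 0.0414], [0.4804, -0.3103, 0.1017], [0.4976, -0.3016, 0.105]]
handle top 84 ((482.9864196777344, -307.9485778808594), (25.472732543945312, 16.042993545532227), 9.052454948425293) ((454.2647705078125, 209.058837890625), (11.399173736572266, 7.761139392852783), 75.96376037597656)
[ 482.50566628 -305.91622158  103.        ]
mat [ 477.75620285 -310.65646812] [96.42288268 95.49829568 96.61749948] [np.float64(-74.30569546896615), np.float64(-163.51992610258182), np.float64(107.0531080264948)]
```

```bash
python3 -m handwheel '[{"x":1.8,"y":-4.5},{"x":3.6,"y":-9},{"x":5.4,"y":-13.5},{"x":7.2,"y":-18},{"x":9,"y":-22.5},{"x":10.8,"y":-27},{"x":12.6,"y":-31.5},{"x":14.4,"y":-36}]' 100
python3 -m handwheel '[{"x":1.7,"y":-4.5},{"x":3.4,"y":-9},{"x":5.1,"y":-13.5},{"x":6.8,"y":-18},{"x":8.5,"y":-22.5},{"x":10.2,"y":-27},{"x":12,"y":-31.5},{"x":14,"y":-36,"wz":0.1}]'
python3 -m handwheel '[{"x":1.5,"y":-4,"z":-1,"wz":0.1},{"x":3,"y":-8,"z":-3,"wz":0.2},{"x":4.5,"y":-11.5,"z":-5,"wz":0.3},{"x":4.5,"y":-11.5,"z":-7,"wz":0.375},{"x":4.5,"y":-11.5,"z":-8,"wz":0.375},{"x":4.5,"y":-11.5,"z":-8,"wz":0.375},{"x":4.5,"y":-11.5,"z":-8,"wz":0.375},{"x":4.5,"y":-11.5,"z":-8,"wz":0.375}]'
python3 - <<'E'
from h import *
s=bot.sense();print(s["ee_pos"],np.degrees(np.arctan2(*s["tool_rot"][1::-1,1])),s["time_s"],s["joints"])
p,d=bot.snapshot("top");q,_=bot.snapshot("side")
cv2.imwrite("pics/a.png",np.hstack([cv2.resize(p[160:260,390:490,::-1],(400,400)),cv2.resize(q[250:370,250:370,::-1],(400,400))]))
E
```

```text
[0.15392197 0.52780312 0.2306468 ] 73.74241887536633 0.1 [ 1.28704025e+00  8.74053230e-02  1.75199667e-01  1.65980113e+00
 -3.96911685e-06  1.57078857e+00]$[0]: bad value
$[0]: bad value
$[0]: bad value
```

View pics/a.png

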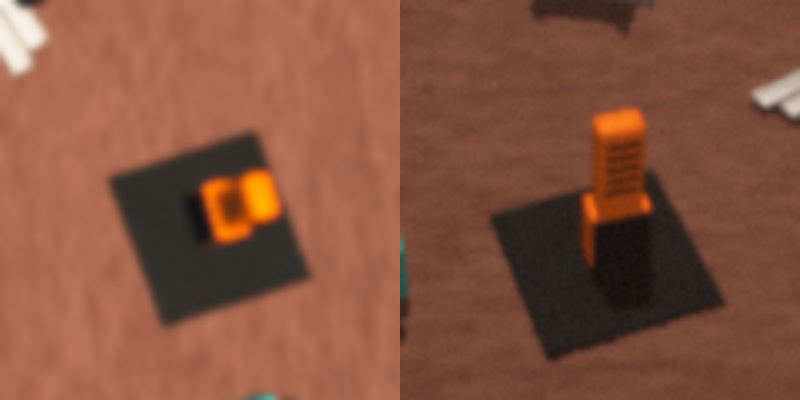

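The moves were refused because every row needs all seven keys, so nothing has moved. The picture shows the paddle upright at left-half pixel (240,205), with a black blade face towards −y. I'll resend with full rows.

```bash
python3 -m handwheel '[{"x":1.8,"y":-4.5,"z":0,"wx":0,"wy":0,"wz":0,"fingers":8.5},{"x":3.6,"y":-9,"z":0,"wx":0,"wy":0,"wz":0,"fingers":8.5},{"x":5.4,"y":-13.5,"z":0,"wx":0,"wy":0,"wz":0,"fingers":8.5},{"x":7.2,"y":-18,"z":0,"wx":0,"wy":0,"wz":0,"fingers":8.5},{"x":9,"y":-22.5,"z":0,"wx":0,"wy":0,"wz":0,"fingers":8.5},{"x":10.8,"y":-27,"z":0,"wx":0,"wy":0,"wz":0,"fingers":8.5},{"x":12.6,"y":-31.5,"z":0,"wx":0,"wy":0,"wz":0,"fingers":8.5},{"x":14.4,"y":-36,"z":0,"wx":0,"wy":0,"wz":0,"fingers":8.5}]' 100
python3 -m handwheel '[{"x":1.7,"y":-4.5,"z":0,"wx":0,"wy":0,"wz":0,"fingers":8.5},{"x":3.4,"y":-9,"z":0,"wx":0,"wy":0,"wz":0,"fingers":8.5},{"x":5.1,"y":-13.5,"z":0,"wx":0,"wy":0,"wz":0,"fingers":8.5},{"x":6.8,"y":-18,"z":0,"wx":0,"wy":0,"wz":0,"fingers":8.5},{"x":8.5,"y":-22.5,"z":0,"wx":0,"wy":0,"wz":0,"fingers":8.5},{"x":10.2,"y":-27,"z":0,"wx":0,"wy":0,"wz":0,"fingers":8.5},{"x":12,"y":-31.5,"z":0,"wx":0,"wy":0,"wz":0,"fingers":8.5},{"x":14,"y":-36,"z":0,"wx":0,"wy":0,"wz":0.1,"fingers":8.5}]'
python3 -m handwheel '[{"x":1.5,"y":-4,"z":-1,"wx":0,"wy":0,"wz":0.1,"fingers":8.5},{"x":3,"y":-8,"z":-3,"wx":0,"wy":0,"wz":0.2,"fingers":8.5},{"x":4.5,"y":-11.5,"z":-5,"wx":0,"wy":0,"wz":0.3,"fingers":8.5},{"x":4.5,"y":-11.5,"z":-7,"wx":0,"wy":0,"wz":0.375,"fingers":8.5},{"x":4.5,"y":-11.5,"z":-8,"wx":0,"wy":0,"wz":0.375,"fingers":8.5},{"x":4.5,"y":-11.5,"z":-8,"wx":0,"wy":0,"wz":0.375,"fingers":8.5},{"x":4.5,"y":-11.5,"z":-8,"wx":0,"wy":0,"wz":0.375,"fingers":8.5},{"x":4.5,"y":-11.5,"z":-8,"wx":0,"wy":0,"wz":0.375,"fingers":8.5}]'
python3 - <<'E'
from h import *
s=bot.sense();print(s["ee_pos"],np.degrees(np.arctan2(*s["tool_rot"][1::-1,1])),s["time_s"],s["joints"])
E
```

```text
time_s: 1.0
ee_pos: [0.2981, 0.1662, 0.2313]
tool_rot: [[-0.96, 0.279, 0.001], [0.279, 0.96, 0.0], [-0.001, 0.001, -1.0]]
ft_force: [1.2, -0.1, 0.2]
width: 0.085
finger_force: 0.0
time_s: 1.8
ee_pos: [0.4381, -0.1943, 0.2314]
tool_rot: [[-0.983, 0.183, 0.0], [0.183, 0.983, -0.0], [-0.001, -0.0, -1.0]]
ft_force: [0.6, 0.8, 0.5]
width: 0.085
finger_force: 0.0
time_s: 2.6
ee_pos: [0.4834, -0.3067, 0.153]
tool_rot: [[-0.982, -0.19, 0.002], [-0.19, 0.982, -0.001], [-0.002, -0.002, -1.0]]
ft_force: [-0.9, -0.3, -0.4]
width: 0.0852
finger_force: 0.0
[ 0.48343923 -0.30667834  0.15302734] 100.94229102595573 2.6 [-5.65309285e-01  1.22753962e-01  6.36414772e-02  1.50925748e+00
  3.66771315e-06 -7.56289756e-01]
```

```bash
python3 -m handwheel '[{"x":0,"y":0,"z":-2.5,"wx":0,"wy":0,"wz":0,"fingers":8.5},{"x":0,"y":0,"z":-5,"wx":0,"wy":0,"wz":0,"fingers":8.5},{"x":0,"y":0,"z":-7.5,"wx":0,"wy":0,"wz":0,"fingers":8.5},{"x":0,"y":0,"z":-9.6,"wx":0,"wy":0,"wz":0,"fingers":8.5},{"x":0,"y":0,"z":-9.6,"wx":0,"wy":0,"wz":0,"fingers":6},{"x":0,"y":0,"z":-9.6,"wx":0,"wy":0,"wz":0,"fingers":4},{"x":0,"y":0,"z":-9.6,"wx":0,"wy":0,"wz":0,"fingers":3},{"x":0,"y":0,"z":-9.6,"wx":0,"wy":0,"wz":0,"fingers":2.4}]' 60
python3 -m handwheel '[{"x":0,"y":0,"z":0,"wx":0,"wy":0,"wz":0,"fingers":2},{"x":0,"y":0,"z":0,"wx":0,"wy":0,"wz":0,"fingers":1.7},{"x":0,"y":0,"z":0,"wx":0,"wy":0,"wz":0,"fingers":1.4},{"x":0,"y":0,"z":0,"wx":0,"wy":0,"wz":0,"fingers":1},{"x":0,"y":0,"z":0,"wx":0,"wy":0,"wz":0,"fingers":1},{"x":0,"y":0,"z":0,"wx":0,"wy":0,"wz":0,"fingers":1},{"x":0,"y":0,"z":0,"wx":0,"wy":0,"wz":0,"fingers":1},{"x":0,"y":0,"z":0,"wx":0,"wy":0,"wz":0,"fingers":1}]' 100
python3 - <<'E'
from h import *
p,d=bot.snapshot("top");q,_=bot.snapshot("side")
cv2.imwrite("pics/b.png",np.hstack([cv2.resize(p[160:260,390:490,::-1],(400,400)),cv2.resize(q[230:350,250:370,::-1],(400,400))]))
E
```

```text
time_s: 3.4
ee_pos: [0.4837, -0.3074, 0.057]
tool_rot: [[-0.982, -0.19, 0.002], [-0.19, 0.982, -0.001], [-0.002, -0.002, -1.0]]
ft_force: [0.6, 1.2, 0.6]
width: 0.0277
finger_force: 0.0
time_s: 4.2
ee_pos: [0.4833, -0.3072, 0.0559]
tool_rot: [[-0.982, -0.19, 0.001], [-0.19, 0.982, -0.0], [-0.001, -0.001, -1.0]]
ft_force: [0.4, 0.4, 5.2]
width: 0.0149
finger_force: 97.3
```

View pics/b.png

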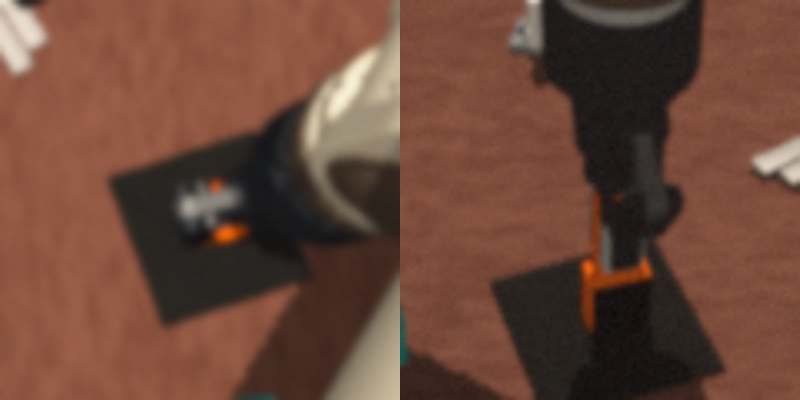

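The paddle is gripped: opening 14.9 mm, 97 N, upright in both views (left half (215,210), right half (620,290)). Now I'll lift it, carry it over the channel behind the roller and lower it.

```bash
python3 -m handwheel '[{"x":0,"y":0,"z":3,"wx":0,"wy":0,"wz":0,"fingers":1},{"x":0,"y":0,"z":6,"wx":0,"wy":0,"wz":0,"fingers":1},{"x":0,"y":0,"z":9,"wx":0,"wy":0,"wz":0,"fingers":1},{"x":0,"y":0,"z":12,"wx":0,"wy":0,"wz":0,"fingers":1},{"x":0,"y":2,"z":12,"wx":0,"wy":0,"wz":-0.07,"fingers":1},{"x":0,"y":5,"z":12,"wx":0,"wy":0,"wz":-0.15,"fingers":1},{"x":0,"y":8,"z":12,"wx":0,"wy":0,"wz":-0.23,"fingers":1},{"x":0,"y":11,"z":12,"wx":0,"wy":0,"wz":-0.3,"fingers":1}]'
python3 -m handwheel '[{"x":0.1,"y":3,"z":0,"wx":0,"wy":0,"wz":-0.07,"fingers":1},{"x":0.2,"y":6,"z":0,"wx":0,"wy":0,"wz":-0.12,"fingers":1},{"x":0.3,"y":9,"z":0,"wx":0,"wy":0,"wz":-0.169,"fingers":1},{"x":0.4,"y":12,"z":0,"wx":0,"wy":0,"wz":-0.169,"fingers":1},{"x":0.6,"y":14,"z":0,"wx":0,"wy":0,"wz":-0.169,"fingers":1},{"x":0.6,"y":15.7,"z":0,"wx":0,"wy":0,"wz":-0.169,"fingers":1},{"x":0.6,"y":15.7,"z":-1,"wx":0,"wy":0,"wz":-0.169,"fingers":1},{"x":0.6,"y":15.7,"z":-1,"wx":0,"wy":0,"wz":-0.169,"fingers":1}]'
python3 - <<'E'
from h import *
s=bot.sense();print(s["ee_pos"],np.degrees(np.arctan2(*s["tool_rot"][1::-1,1])),s["time_s"],s["ft_force"])
p,d=bot.snapshot("top");q,_=bot.snapshot("side");np.savez("s1.npz",p=p,q=q)
cv2.imwrite("pics/c.png",np.hstack([cv2.resize(p[150:270,270:390,::-1],(400,400)),cv2.resize(q[130:270,250:390,::-1],(400,400))]))
E
```

```text
time_s: 5.1
ee_pos: [0.4826, -0.196, 0.1748]
tool_rot: [[-0.994, 0.112, -0.001], [0.112, 0.994, 0.0], [0.001, 0.0, -1.0]]
ft_force: [0.9, 0.0, -1.3]
width: 0.0147
finger_force: 97.9
time_s: 5.9
ee_pos: [0.4884, -0.04, 0.1635]
tool_rot: [[-0.962, 0.273, -0.002], [0.273, 0.962, -0.0], [0.002, -0.001, -1.0]]
ft_force: [-0.6, -0.6, -1.4]
width: 0.0148
finger_force: 98.0
[ 0.48835128 -0.04000496  0.16350673] 74.13312956930771 5.9 [-0.58678786 -0.60567144 -1.40012442]
```

View pics/c.png

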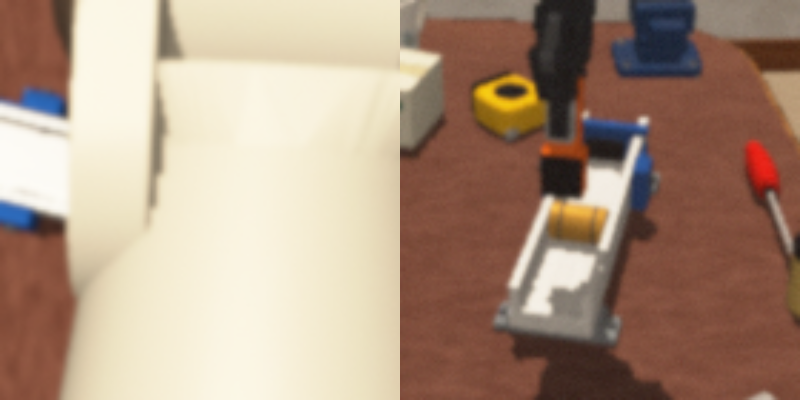

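The side half shows the roller still at (578,222) and the paddle high behind it, at (562,165). I'll shift 2 mm sideways and lower into the channel.

```bash
python3 -m handwheel '[{"x":0.17,"y":0,"z":-2,"wx":0,"wy":0,"wz":0,"fingers":1},{"x":0.17,"y":0,"z":-4,"wx":0,"wy":0,"wz":0,"fingers":1},{"x":0.17,"y":0,"z":-5,"wx":0,"wy":0,"wz":0,"fingers":1},{"x":0.17,"y":0,"z":-6,"wx":0,"wy":0,"wz":0,"fingers":1},{"x":0.17,"y":0,"z":-6.8,"wx":0,"wy":0,"wz":0,"fingers":1},{"x":0.17,"y":0,"z":-7.6,"wx":0,"wy":0,"wz":0,"fingers":1},{"x":0.17,"y":0,"z":-7.6,"wx":0,"wy":0,"wz":0,"fingers":1},{"x":0.17,"y":0,"z":-7.6,"wx":0,"wy":0,"wz":0,"fingers":1}]'
python3 - <<'E'
from h import *
q,_=bot.snapshot("side")
r=ray("side",(312.3,207.7),.05)*1000;o=np.array([517.1,55.9]);e=np.array([.2745,.9616]);print("roller side est",(r[:2]-o)@e,(r[:2]-o)@[-e[1],e[0]])
print([bot.sense()["ft_force"].round(1) if hasattr(bot.sense()["ft_force"],"round") else bot.sense()["ft_force"]])
cv2.imwrite("pics/d.png",cv2.resize(q[130:270,250:390,::-1],(560,560),interpolation=cv2.INTER_CUBIC))
E
```

```text
time_s: 6.8
ee_pos: [0.4908, -0.04, 0.0895]
tool_rot: [[-0.962, 0.274, 0.0], [0.274, 0.962, -0.0], [-0.0, 0.0, -1.0]]
ft_force: [0.4, -0.3, -0.7]
width: 0.0147
finger_force: 98.0
roller side est -46.734112523891056 -0.7616930919786572
[array([ 0.4, -1. , -0.9])]
```

View pics/d.png

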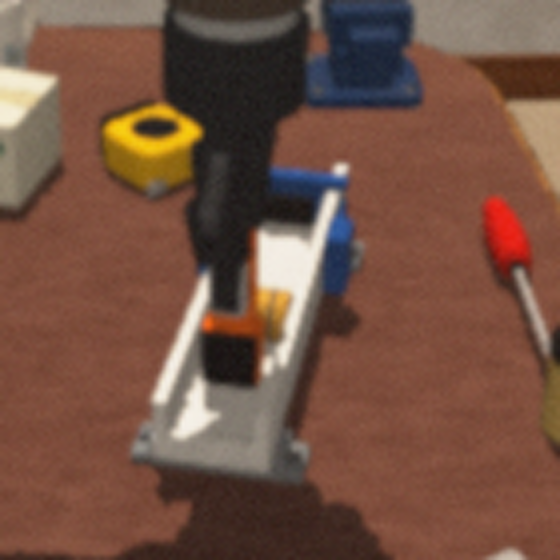

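The blade stands in the channel behind the roller, with its face at picture (230,355), and there is no side force. Now I'll creep up to the roller and push at 20–25 mm/s.

```bash
python3 -m handwheel '[{"x":0.08,"y":0.29,"z":-0.1,"wx":0,"wy":0,"wz":0,"fingers":1},{"x":0.16,"y":0.58,"z":-0.2,"wx":0,"wy":0,"wz":0,"fingers":1},{"x":0.25,"y":0.86,"z":-0.2,"wx":0,"wy":0,"wz":0,"fingers":1},{"x":0.33,"y":1.15,"z":-0.2,"wx":0,"wy":0,"wz":0,"fingers":1},{"x":0.41,"y":1.44,"z":-0.2,"wx":0,"wy":0,"wz":0,"fingers":1},{"x":0.48,"y":1.68,"z":-0.2,"wx":0,"wy":0,"wz":0,"fingers":1},{"x":0.53,"y":1.87,"z":-0.2,"wx":0,"wy":0,"wz":0,"fingers":1},{"x":0.58,"y":2.02,"z":-0.2,"wx":0,"wy":0,"wz":0,"fingers":1}]'
python3 -m handwheel '[{"x":0.04,"y":0.14,"z":0,"wx":0,"wy":0,"wz":0,"fingers":1},{"x":0.08,"y":0.28,"z":0,"wx":0,"wy":0,"wz":0,"fingers":1},{"x":0.12,"y":0.42,"z":0,"wx":0,"wy":0,"wz":0,"fingers":1},{"x":0.17,"y":0.58,"z":0,"wx":0,"wy":0,"wz":0,"fingers":1},{"x":0.22,"y":0.77,"z":0,"wx":0,"wy":0,"wz":0,"fingers":1},{"x":0.27,"y":0.96,"z":0,"wx":0,"wy":0,"wz":0,"fingers":1},{"x":0.33,"y":1.15,"z":0,"wx":0,"wy":0,"wz":0,"fingers":1},{"x":0.38,"y":1.34,"z":0,"wx":0,"wy":0,"wz":0,"fingers":1}]'
python3 -m handwheel '[{"x":0.05,"y":0.19,"z":0,"wx":0,"wy":0,"wz":0,"fingers":1},{"x":0.11,"y":0.38,"z":0,"wx":0,"wy":0,"wz":0,"fingers":1},{"x":0.16,"y":0.58,"z":0,"wx":0,"wy":0,"wz":0,"fingers":1},{"x":0.22,"y":0.77,"z":0,"wx":0,"wy":0,"wz":0,"fingers":1},{"x":0.27,"y":0.96,"z":0,"wx":0,"wy":0,"wz":0,"fingers":1},{"x":0.33,"y":1.15,"z":0,"wx":0,"wy":0,"wz":0,"fingers":1},{"x":0.38,"y":1.34,"z":0,"wx":0,"wy":0,"wz":0,"fingers":1},{"x":0.43,"y":1.5,"z":0,"wx":0,"wy":0,"wz":0,"fingers":1}]'
cat >> h.py <<'E'
O=np.array([517.1,55.9]);E_=np.array([.2745,.9616]);N_=np.array([-.9616,.2745])
def rep():
    s=bot.sense();q=np.array(s["ee_pos"])[:2]*1000-O;f=np.array(s["ft_force"])[:2]
    print("t %.1f paddle x %.1f y %.1f, roller-if-touching %.1f, push %.1f side %.1f z %.4f fz %.1f"%(s["time_s"],q@E_,q@N_,q@E_+28,-f@E_,f@N_,s["ee_pos"][2],s["ft_force"][2]))
E
python3 - <<'E'
from h import *
q,d=bot.snapshot("side");rep()
m=cv2.inRange(hsv(q),(14,110,90),(30,255,255));m[:175]=0;m[225:]=0;m[:,300:310]=m[:,300:310];m[:,:295]=0;m[:,340:]=0
print(m.astype(bool).sum(),np.argwhere(m).mean(0),np.argwhere(m).min(0),np.argwhere(m).max(0))
Q=cloud("side",d)[m>0];Q=Q[~np.isnan(Q[:,0])]*1000;a=(Q[:,:2]-O);print(np.percentile(a@E_,[5,50,95]),np.percentile(a@N_,[5,95]),np.percentile(Q[:,2],[5,95]))
E
```

```text
time_s: 7.65
ee_pos: [0.4965, -0.0196, 0.0873]
tool_rot: [[-0.962, 0.274, -0.0], [0.274, 0.962, -0.0], [0.0, -0.0, -1.0]]
ft_force: [0.4, 0.3, -1.6]
width: 0.0152
finger_force: 98.0
time_s: 8.45
ee_pos: [0.5003, -0.0062, 0.0873]
tool_rot: [[-0.962, 0.274, -0.0], [0.274, 0.962, 0.0], [0.0, 0.0, -1.0]]
ft_force: [-0.5, -0.1, -0.7]
width: 0.0148
finger_force: 97.9
time_s: 9.25
ee_pos: [0.5046, 0.0088, 0.0873]
tool_rot: [[-0.962, 0.274, 0.0], [0.274, 0.962, 0.0], [0.0, 0.0, -1.0]]
ft_force: [0.1, -0.4, -2.2]
width: 0.015
finger_force: 97.9
t 9.3 paddle x -48.6 y -1.0, roller-if-touching -20.6, push -0.5 side 0.2 z 0.0873 fz -0.8
45 [201.53333333 314.57777778] [175 295] [209 323]
[-41.96027695 -32.4889561  -19.9667505 ] [-21.67954449  22.71615053] [41.42058121 73.60652026]
```

```bash
python3 -m handwheel '[{"x":0.04,"y":0.14,"z":0,"wx":0,"wy":0,"wz":0,"fingers":1},{"x":0.08,"y":0.29,"z":0,"wx":0,"wy":0,"wz":0,"fingers":1},{"x":0.12,"y":0.43,"z":0,"wx":0,"wy":0,"wz":0,"fingers":1},{"x":0.16,"y":0.58,"z":0,"wx":0,"wy":0,"wz":0,"fingers":1},{"x":0.21,"y":0.72,"z":0,"wx":0,"wy":0,"wz":0,"fingers":1},{"x":0.25,"y":0.87,"z":0,"wx":0,"wy":0,"wz":0,"fingers":1},{"x":0.29,"y":1.01,"z":0,"wx":0,"wy":0,"wz":0,"fingers":1},{"x":0.33,"y":1.15,"z":0,"wx":0,"wy":0,"wz":0,"fingers":1}]' | grep -E "ft|ee"
python3 -c "from h import *;rep()"
python3 -m handwheel '[{"x":0.03,"y":0.1,"z":0,"wx":0,"wy":0,"wz":0,"fingers":1},{"x":0.06,"y":0.2,"z":0,"wx":0,"wy":0,"wz":0,"fingers":1},{"x":0.09,"y":0.3,"z":0,"wx":0,"wy":0,"wz":0,"fingers":1},{"x":0.12,"y":0.4,"z":0,"wx":0,"wy":0,"wz":0,"fingers":1},{"x":0.14,"y":0.5,"z":0,"wx":0,"wy":0,"wz":0,"fingers":1},{"x":0.17,"y":0.6,"z":0,"wx":0,"wy":0,"wz":0,"fingers":1},{"x":0.2,"y":0.7,"z":0,"wx":0,"wy":0,"wz":0,"fingers":1},{"x":0.23,"y":0.8,"z":0,"wx":0,"wy":0,"wz":0,"fingers":1}]' | grep -E "ft|ee"
python3 -c "from h import *;rep()"
python3 -m handwheel '[{"x":0.03,"y":0.1,"z":0,"wx":0,"wy":0,"wz":0,"fingers":1},{"x":0.06,"y":0.2,"z":0,"wx":0,"wy":0,"wz":0,"fingers":1},{"x":0.09,"y":0.3,"z":0,"wx":0,"wy":0,"wz":0,"fingers":1},{"x":0.12,"y":0.4,"z":0,"wx":0,"wy":0,"wz":0,"fingers":1},{"x":0.14,"y":0.5,"z":0,"wx":0,"wy":0,"wz":0,"fingers":1},{"x":0.17,"y":0.6,"z":0,"wx":0,"wy":0,"wz":0,"fingers":1},{"x":0.2,"y":0.7,"z":0,"wx":0,"wy":0,"wz":0,"fingers":1},{"x":0.23,"y":0.8,"z":0,"wx":0,"wy":0,"wz":0,"fingers":1}]' | grep -E "ft|ee"
python3 -c "from h import *;rep()"
```

```text
ee_pos: [0.5079, 0.0202, 0.0873]
ft_force: [-0.3, 0.1, -1.3]
t 10.1 paddle x -36.8 y -1.0, roller-if-touching -8.8, push 0.0 side 0.3 z 0.0873 fz -1.3
ee_pos: [0.5102, 0.0282, 0.0873]
ft_force: [-0.1, -0.1, -1.7]
t 10.9 paddle x -28.5 y -1.0, roller-if-touching -0.5, push 0.1 side 0.0 z 0.0873 fz -1.7
ee_pos: [0.5125, 0.0362, 0.0873]
ft_force: [0.3, 0.4, -0.5]
t 11.7 paddle x -20.2 y -1.0, roller-if-touching 7.8, push -0.5 side -0.2 z 0.0873 fz -0.5
```

```bash
python3 -m handwheel '[{"x":0.03,"y":0.1,"z":0,"wx":0,"wy":0,"wz":0,"fingers":1},{"x":0.06,"y":0.2,"z":0,"wx":0,"wy":0,"wz":0,"fingers":1},{"x":0.09,"y":0.3,"z":0,"wx":0,"wy":0,"wz":0,"fingers":1},{"x":0.12,"y":0.4,"z":0,"wx":0,"wy":0,"wz":0,"fingers":1},{"x":0.14,"y":0.5,"z":0,"wx":0,"wy":0,"wz":0,"fingers":1},{"x":0.17,"y":0.6,"z":0,"wx":0,"wy":0,"wz":0,"fingers":1},{"x":0.2,"y":0.7,"z":0,"wx":0,"wy":0,"wz":0,"fingers":1},{"x":0.23,"y":0.8,"z":0,"wx":0,"wy":0,"wz":0,"fingers":1}]' | grep -E "ft"
python3 -c "from h import *;rep()"
python3 -m handwheel '[{"x":0.015,"y":0.05,"z":0,"wx":0,"wy":0,"wz":0,"fingers":1},{"x":0.03,"y":0.1,"z":0,"wx":0,"wy":0,"wz":0,"fingers":1},{"x":0.045,"y":0.15,"z":0,"wx":0,"wy":0,"wz":0,"fingers":1},{"x":0.06,"y":0.2,"z":0,"wx":0,"wy":0,"wz":0,"fingers":1},{"x":0.07,"y":0.25,"z":0,"wx":0,"wy":0,"wz":0,"fingers":1},{"x":0.085,"y":0.3,"z":0,"wx":0,"wy":0,"wz":0,"fingers":1},{"x":0.1,"y":0.35,"z":0,"wx":0,"wy":0,"wz":0,"fingers":1},{"x":0.115,"y":0.4,"z":0,"wx":0,"wy":0,"wz":0,"fingers":1}]' | grep -E "ft"
python3 -c "from h import *;rep()"
python3 -m handwheel '[{"x":0.015,"y":0.05,"z":0,"wx":0,"wy":0,"wz":0,"fingers":1},{"x":0.03,"y":0.1,"z":0,"wx":0,"wy":0,"wz":0,"fingers":1},{"x":0.045,"y":0.15,"z":0,"wx":0,"wy":0,"wz":0,"fingers":1},{"x":0.06,"y":0.2,"z":0,"wx":0,"wy":0,"wz":0,"fingers":1},{"x":0.07,"y":0.25,"z":0,"wx":0,"wy":0,"wz":0,"fingers":1},{"x":0.085,"y":0.3,"z":0,"wx":0,"wy":0,"wz":0,"fingers":1},{"x":0.1,"y":0.35,"z":0,"wx":0,"wy":0,"wz":0,"fingers":1},{"x":0.115,"y":0.4,"z":0,"wx":0,"wy":0,"wz":0,"fingers":1}]' | grep -E "ft"
python3 -c "from h import *;rep()"
python3 -m handwheel '[{"x":0.015,"y":0.05,"z":0,"wx":0,"wy":0,"wz":0,"fingers":1},{"x":0.03,"y":0.1,"z":0,"wx":0,"wy":0,"wz":0,"fingers":1},{"x":0.045,"y":0.15,"z":0,"wx":0,"wy":0,"wz":0,"fingers":1},{"x":0.06,"y":0.2,"z":0,"wx":0,"wy":0,"wz":0,"fingers":1},{"x":0.07,"y":0.25,"z":0,"wx":0,"wy":0,"wz":0,"fingers":1},{"x":0.085,"y":0.3,"z":0,"wx":0,"wy":0,"wz":0,"fingers":1},{"x":0.1,"y":0.35,"z":0,"wx":0,"wy":0,"wz":0,"fingers":1},{"x":0.115,"y":0.4,"z":0,"wx":0,"wy":0,"wz":0,"fingers":1}]' | grep -E "ft"
python3 -c "from h import *;rep()"
```

```text
ft_force: [-0.2, 0.6, -1.1]
t 12.5 paddle x -11.9 y -1.0, roller-if-touching 16.1, push -0.5 side 0.4 z 0.0873 fz -1.1
ft_force: [-1.8, -4.4, 1.3]
t 13.3 paddle x -8.2 y -1.1, roller-if-touching 19.8, push 4.8 side 0.5 z 0.0874 fz 1.3
ft_force: [-1.0, -3.4, 0.9]
t 14.1 paddle x -3.5 y -1.1, roller-if-touching 24.5, push 3.5 side -0.0 z 0.0873 fz 0.9
ft_force: [-1.3, -1.9, -0.1]
t 14.9 paddle x 0.6 y -1.0, roller-if-touching 28.6, push 2.2 side 0.8 z 0.0873 fz -0.1
```

The push rose from zero at a roller x of about 17–20 mm, so the noses are near x ≈ 40, which agrees with the pictures. I'll carry on through.

```bash
python3 -m handwheel '[{"x":0.03,"y":0.1,"z":0,"wx":0,"wy":0,"wz":0,"fingers":1},{"x":0.06,"y":0.2,"z":0,"wx":0,"wy":0,"wz":0,"fingers":1},{"x":0.09,"y":0.3,"z":0,"wx":0,"wy":0,"wz":0,"fingers":1},{"x":0.12,"y":0.4,"z":0,"wx":0,"wy":0,"wz":0,"fingers":1},{"x":0.14,"y":0.5,"z":0,"wx":0,"wy":0,"wz":0,"fingers":1},{"x":0.17,"y":0.6,"z":0,"wx":0,"wy":0,"wz":0,"fingers":1},{"x":0.2,"y":0.7,"z":0,"wx":0,"wy":0,"wz":0,"fingers":1},{"x":0.23,"y":0.8,"z":0,"wx":0,"wy":0,"wz":0,"fingers":1}]' | grep -E "ft"
python3 -c "from h import *;rep()"
python3 -m handwheel '[{"x":0.03,"y":0.1,"z":0,"wx":0,"wy":0,"wz":0,"fingers":1},{"x":0.06,"y":0.2,"z":0,"wx":0,"wy":0,"wz":0,"fingers":1},{"x":0.09,"y":0.3,"z":0,"wx":0,"wy":0,"wz":0,"fingers":1},{"x":0.12,"y":0.4,"z":0,"wx":0,"wy":0,"wz":0,"fingers":1},{"x":0.14,"y":0.5,"z":0,"wx":0,"wy":0,"wz":0,"fingers":1},{"x":0.17,"y":0.6,"z":0,"wx":0,"wy":0,"wz":0,"fingers":1},{"x":0.2,"y":0.7,"z":0,"wx":0,"wy":0,"wz":0,"fingers":1},{"x":0.23,"y":0.8,"z":0,"wx":0,"wy":0,"wz":0,"fingers":1}]' | grep -E "ft"
python3 -c "from h import *;rep()"
python3 -m handwheel '[{"x":0.015,"y":0.05,"z":0,"wx":0,"wy":0,"wz":0,"fingers":1},{"x":0.03,"y":0.1,"z":0,"wx":0,"wy":0,"wz":0,"fingers":1},{"x":0.045,"y":0.15,"z":0,"wx":0,"wy":0,"wz":0,"fingers":1},{"x":0.06,"y":0.2,"z":0,"wx":0,"wy":0,"wz":0,"fingers":1},{"x":0.07,"y":0.25,"z":0,"wx":0,"wy":0,"wz":0,"fingers":1},{"x":0.085,"y":0.3,"z":0,"wx":0,"wy":0,"wz":0,"fingers":1},{"x":0.1,"y":0.35,"z":0,"wx":0,"wy":0,"wz":0,"fingers":1},{"x":0.115,"y":0.4,"z":0,"wx":0,"wy":0,"wz":0,"fingers":1}]' | grep -E "ft"
python3 -c "from h import *;rep()"
python3 -m handwheel '[{"x":0.015,"y":0.05,"z":0,"wx":0,"wy":0,"wz":0,"fingers":1},{"x":0.03,"y":0.1,"z":0,"wx":0,"wy":0,"wz":0,"fingers":1},{"x":0.045,"y":0.15,"z":0,"wx":0,"wy":0,"wz":0,"fingers":1},{"x":0.06,"y":0.2,"z":0,"wx":0,"wy":0,"wz":0,"fingers":1},{"x":0.07,"y":0.25,"z":0,"wx":0,"wy":0,"wz":0,"fingers":1},{"x":0.085,"y":0.3,"z":0,"wx":0,"wy":0,"wz":0,"fingers":1},{"x":0.1,"y":0.35,"z":0,"wx":0,"wy":0,"wz":0,"fingers":1},{"x":0.115,"y":0.4,"z":0,"wx":0,"wy":0,"wz":0,"fingers":1}]' | grep -E "ft"
python3 -c "from h import *;rep()"
```

```text
ft_force: [-0.1, -1.9, -0.6]
t 15.7 paddle x 9.0 y -1.1, roller-if-touching 37.0, push 1.9 side -0.5 z 0.0873 fz -0.6
ft_force: [-1.0, -2.0, -0.3]
t 16.5 paddle x 17.3 y -1.1, roller-if-touching 45.3, push 2.2 side 0.4 z 0.0873 fz -0.3
ft_force: [-1.2, -1.7, -0.8]
t 17.3 paddle x 21.3 y -1.1, roller-if-touching 49.3, push 1.9 side 0.7 z 0.0873 fz -0.8
ft_force: [-0.1, -1.7, 0.2]
t 18.1 paddle x 25.5 y -1.1, roller-if-touching 53.5, push 1.6 side -0.4 z 0.0873 fz 0.2
```

```bash
python3 -m handwheel '[{"x":0.01,"y":0.035,"z":0,"wx":0,"wy":0,"wz":0,"fingers":1},{"x":0.02,"y":0.07,"z":0,"wx":0,"wy":0,"wz":0,"fingers":1},{"x":0.03,"y":0.11,"z":0,"wx":0,"wy":0,"wz":0,"fingers":1},{"x":0.04,"y":0.14,"z":0,"wx":0,"wy":0,"wz":0,"fingers":1},{"x":0.05,"y":0.18,"z":0,"wx":0,"wy":0,"wz":0,"fingers":1},{"x":0.06,"y":0.21,"z":0,"wx":0,"wy":0,"wz":0,"fingers":1},{"x":0.07,"y":0.25,"z":0,"wx":0,"wy":0,"wz":0,"fingers":1},{"x":0.085,"y":0.29,"z":0,"wx":0,"wy":0,"wz":0,"fingers":1}]' | grep -E "ft"
python3 -c "from h import *;rep()"
python3 -m handwheel '[{"x":0.007,"y":0.025,"z":0,"wx":0,"wy":0,"wz":0,"fingers":1},{"x":0.014,"y":0.05,"z":0,"wx":0,"wy":0,"wz":0,"fingers":1},{"x":0.02,"y":0.07,"z":0,"wx":0,"wy":0,"wz":0,"fingers":1},{"x":0.03,"y":0.1,"z":0,"wx":0,"wy":0,"wz":0,"fingers":1},{"x":0.035,"y":0.12,"z":0,"wx":0,"wy":0,"wz":0,"fingers":1},{"x":0.04,"y":0.14,"z":0,"wx":0,"wy":0,"wz":0,"fingers":1},{"x":0.05,"y":0.17,"z":0,"wx":0,"wy":0,"wz":0,"fingers":1},{"x":0.055,"y":0.19,"z":0,"wx":0,"wy":0,"wz":0,"fingers":1}]' | grep -E "ft"
python3 -c "from h import *;rep()"
```

```text
ft_force: [-0.6, -2.2, 0.4]
t 18.9 paddle x 28.5 y -1.1, roller-if-touching 56.5, push 2.2 side 0.0 z 0.0873 fz 0.4
ft_force: [0.1, -1.6, -0.2]
t 19.7 paddle x 30.6 y -1.1, roller-if-touching 58.6, push 1.5 side -0.5 z 0.0873 fz -0.2
```

```bash
python3 -m handwheel '[{"x":0.007,"y":0.025,"z":0,"wx":0,"wy":0,"wz":0,"fingers":1},{"x":0.014,"y":0.05,"z":0,"wx":0,"wy":0,"wz":0,"fingers":1},{"x":0.02,"y":0.07,"z":0,"wx":0,"wy":0,"wz":0,"fingers":1},{"x":0.03,"y":0.1,"z":0,"wx":0,"wy":0,"wz":0,"fingers":1},{"x":0.035,"y":0.12,"z":0,"wx":0,"wy":0,"wz":0,"fingers":1},{"x":0.04,"y":0.14,"z":0,"wx":0,"wy":0,"wz":0,"fingers":1},{"x":0.05,"y":0.17,"z":0,"wx":0,"wy":0,"wz":0,"fingers":1},{"x":0.055,"y":0.19,"z":0,"wx":0,"wy":0,"wz":0,"fingers":1}]' | grep -E "ft"
python3 -c "from h import *;rep()"
python3 -m handwheel '[{"x":0.007,"y":0.025,"z":0,"wx":0,"wy":0,"wz":0,"fingers":1},{"x":0.014,"y":0.05,"z":0,"wx":0,"wy":0,"wz":0,"fingers":1},{"x":0.02,"y":0.07,"z":0,"wx":0,"wy":0,"wz":0,"fingers":1},{"x":0.03,"y":0.1,"z":0,"wx":0,"wy":0,"wz":0,"fingers":1},{"x":0.03,"y":0.1,"z":0,"wx":0,"wy":0,"wz":0,"fingers":1},{"x":0.03,"y":0.1,"z":0,"wx":0,"wy":0,"wz":0,"fingers":1},{"x":0.03,"y":0.1,"z":0,"wx":0,"wy":0,"wz":0,"fingers":1},{"x":0.03,"y":0.1,"z":0,"wx":0,"wy":0,"wz":0,"fingers":1}]' | grep -E "ft"
python3 -c "from h import *;rep()"
```

```text
ft_force: [-0.8, -0.5, -1.1]
t 20.5 paddle x 32.6 y -1.1, roller-if-touching 60.6, push 0.7 side 0.6 z 0.0873 fz -1.1
ft_force: [-0.3, -1.0, -1.3]
t 21.3 paddle x 33.5 y -1.2, roller-if-touching 61.5, push 1.0 side -0.0 z 0.0873 fz -1.3
```

```bash
python3 -m handwheel '[{"x":0.007,"y":0.025,"z":0,"wx":0,"wy":0,"wz":0,"fingers":1},{"x":0.014,"y":0.05,"z":0,"wx":0,"wy":0,"wz":0,"fingers":1},{"x":0.02,"y":0.07,"z":0,"wx":0,"wy":0,"wz":0,"fingers":1},{"x":0.03,"y":0.1,"z":0,"wx":0,"wy":0,"wz":0,"fingers":1},{"x":0.03,"y":0.1,"z":0,"wx":0,"wy":0,"wz":0,"fingers":1},{"x":0.03,"y":0.1,"z":0,"wx":0,"wy":0,"wz":0,"fingers":1},{"x":0.03,"y":0.1,"z":0,"wx":0,"wy":0,"wz":0,"fingers":1},{"x":0.03,"y":0.1,"z":0,"wx":0,"wy":0,"wz":0,"fingers":1}]' | grep -E "ft"
python3 -c "from h import *;rep()"
python3 -m handwheel '[{"x":0.007,"y":0.025,"z":0,"wx":0,"wy":0,"wz":0,"fingers":1},{"x":0.014,"y":0.05,"z":0,"wx":0,"wy":0,"wz":0,"fingers":1},{"x":0.02,"y":0.07,"z":0,"wx":0,"wy":0,"wz":0,"fingers":1},{"x":0.03,"y":0.1,"z":0,"wx":0,"wy":0,"wz":0,"fingers":1},{"x":0.03,"y":0.1,"z":0,"wx":0,"wy":0,"wz":0,"fingers":1},{"x":0.03,"y":0.1,"z":0,"wx":0,"wy":0,"wz":0,"fingers":1},{"x":0.03,"y":0.1,"z":0,"wx":0,"wy":0,"wz":0,"fingers":1},{"x":0.03,"y":0.1,"z":0,"wx":0,"wy":0,"wz":0,"fingers":1}]' | grep -E "ft"
python3 -c "from h import *;rep()"
```

```text
ft_force: [0.2, 1.2, -1.8]
t 22.1 paddle x 34.5 y -1.2, roller-if-touching 62.5, push -1.2 side 0.1 z 0.0873 fz -1.8
ft_force: [0.4, -0.9, -0.9]
t 22.9 paddle x 35.6 y -1.2, roller-if-touching 63.6, push 0.8 side -0.6 z 0.0873 fz -0.9
```

```bash
python3 -m handwheel '[{"x":0.007,"y":0.025,"z":0,"wx":0,"wy":0,"wz":0,"fingers":1},{"x":0.014,"y":0.05,"z":0,"wx":0,"wy":0,"wz":0,"fingers":1},{"x":0.02,"y":0.07,"z":0,"wx":0,"wy":0,"wz":0,"fingers":1},{"x":0.03,"y":0.1,"z":0,"wx":0,"wy":0,"wz":0,"fingers":1},{"x":0.03,"y":0.1,"z":0,"wx":0,"wy":0,"wz":0,"fingers":1},{"x":0.03,"y":0.1,"z":0,"wx":0,"wy":0,"wz":0,"fingers":1},{"x":0.03,"y":0.1,"z":0,"wx":0,"wy":0,"wz":0,"fingers":1},{"x":0.03,"y":0.1,"z":0,"wx":0,"wy":0,"wz":0,"fingers":1}]' | grep -E "ft"
python3 -c "from h import *;rep()"
python3 -m handwheel '[{"x":0.007,"y":0.025,"z":0,"wx":0,"wy":0,"wz":0,"fingers":1},{"x":0.014,"y":0.05,"z":0,"wx":0,"wy":0,"wz":0,"fingers":1},{"x":0.02,"y":0.07,"z":0,"wx":0,"wy":0,"wz":0,"fingers":1},{"x":0.03,"y":0.1,"z":0,"wx":0,"wy":0,"wz":0,"fingers":1},{"x":0.03,"y":0.1,"z":0,"wx":0,"wy":0,"wz":0,"fingers":1},{"x":0.03,"y":0.1,"z":0,"wx":0,"wy":0,"wz":0,"fingers":1},{"x":0.03,"y":0.1,"z":0,"wx":0,"wy":0,"wz":0,"fingers":1},{"x":0.03,"y":0.1,"z":0,"wx":0,"wy":0,"wz":0,"fingers":1}]' | grep -E "ft"
python3 -c "from h import *;rep()"
```

```text
ft_force: [-0.6, 0.1, -2.4]
t 23.7 paddle x 36.6 y -1.2, roller-if-touching 64.6, push 0.1 side 0.6 z 0.0873 fz -2.4
ft_force: [-1.1, -1.5, 0.4]
t 24.5 paddle x 37.6 y -1.2, roller-if-touching 65.6, push 1.7 side 0.6 z 0.0873 fz 0.4
```

```bash
python3 -m handwheel '[{"x":0.007,"y":0.025,"z":0,"wx":0,"wy":0,"wz":0,"fingers":1},{"x":0.014,"y":0.05,"z":0,"wx":0,"wy":0,"wz":0,"fingers":1},{"x":0.02,"y":0.07,"z":0,"wx":0,"wy":0,"wz":0,"fingers":1},{"x":0.03,"y":0.1,"z":0,"wx":0,"wy":0,"wz":0,"fingers":1},{"x":0.03,"y":0.1,"z":0,"wx":0,"wy":0,"wz":0,"fingers":1},{"x":0.03,"y":0.1,"z":0,"wx":0,"wy":0,"wz":0,"fingers":1},{"x":0.03,"y":0.1,"z":0,"wx":0,"wy":0,"wz":0,"fingers":1},{"x":0.03,"y":0.1,"z":0,"wx":0,"wy":0,"wz":0,"fingers":1}]' | grep -E "ft"
python3 -c "from h import *;rep()"
```

```text
ft_force: [-2.0, -5.5, 1.0]
t 25.3 paddle x 38.4 y -1.2, roller-if-touching 66.4, push 5.8 side 0.4 z 0.0873 fz 1.0
```

```bash
python3 -m handwheel '[{"x":0.007,"y":0.025,"z":0,"wx":0,"wy":0,"wz":0,"fingers":1},{"x":0.014,"y":0.05,"z":0,"wx":0,"wy":0,"wz":0,"fingers":1},{"x":0.02,"y":0.07,"z":0,"wx":0,"wy":0,"wz":0,"fingers":1},{"x":0.03,"y":0.1,"z":0,"wx":0,"wy":0,"wz":0,"fingers":1},{"x":0.03,"y":0.1,"z":0,"wx":0,"wy":0,"wz":0,"fingers":1},{"x":0.03,"y":0.1,"z":0,"wx":0,"wy":0,"wz":0,"fingers":1},{"x":0.03,"y":0.1,"z":0,"wx":0,"wy":0,"wz":0,"fingers":1},{"x":0.03,"y":0.1,"z":0,"wx":0,"wy":0,"wz":0,"fingers":1}]' | grep -E "ft"
python3 -c "from h import *;rep()"
```

```text
ft_force: [-2.1, -7.1, 1.9]
t 26.1 paddle x 39.0 y -1.2, roller-if-touching 67.0, push 7.3 side 0.0 z 0.0873 fz 1.9
```

```bash
python3 -m handwheel '[{"x":0.007,"y":0.025,"z":0,"wx":0,"wy":0,"wz":0,"fingers":1},{"x":0.014,"y":0.05,"z":0,"wx":0,"wy":0,"wz":0,"fingers":1},{"x":0.02,"y":0.08,"z":0,"wx":0,"wy":0,"wz":0,"fingers":1},{"x":0.02,"y":0.08,"z":0,"wx":0,"wy":0,"wz":0,"fingers":1},{"x":0.02,"y":0.08,"z":0,"wx":0,"wy":0,"wz":0,"fingers":1},{"x":0.02,"y":0.08,"z":0,"wx":0,"wy":0,"wz":0,"fingers":1},{"x":0.02,"y":0.08,"z":0,"wx":0,"wy":0,"wz":0,"fingers":1},{"x":0.02,"y":0.08,"z":0,"wx":0,"wy":0,"wz":0,"fingers":1}]' | grep -E "ft"
python3 -c "from h import *;rep()"
python3 -m handwheel '[{"x":0,"y":0,"z":0,"wx":0,"wy":0,"wz":0,"fingers":1},{"x":0,"y":0,"z":0,"wx":0,"wy":0,"wz":0,"fingers":1},{"x":0,"y":0,"z":0,"wx":0,"wy":0,"wz":0,"fingers":1},{"x":0,"y":0,"z":0,"wx":0,"wy":0,"wz":0,"fingers":1},{"x":0,"y":0,"z":0,"wx":0,"wy":0,"wz":0,"fingers":1},{"x":0,"y":0,"z":0,"wx":0,"wy":0,"wz":0,"fingers":1},{"x":0,"y":0,"z":0,"wx":0,"wy":0,"wz":0,"fingers":1},{"x":0,"y":0,"z":0,"wx":0,"wy":0,"wz":0,"fingers":1}]' | grep -E "ft"
python3 -c "from h import *;rep()"
```

```text
ft_force: [-3.3, -9.5, 2.0]
t 26.9 paddle x 39.4 y -1.2, roller-if-touching 67.4, push 10.0 side 0.6 z 0.0873 fz 2.0
ft_force: [-2.9, -7.8, 2.2]
t 27.7 paddle x 39.5 y -1.2, roller-if-touching 67.5, push 8.3 side 0.6 z 0.0873 fz 2.2
```

The push held at about 9 N for over a second, with the roller at x ≈ 67 mm. Now I'll ease off, back away and lift clear.

```bash
python3 -m handwheel '[{"x":-0.03,"y":-0.1,"z":0,"wx":0,"wy":0,"wz":0,"fingers":1},{"x":-0.06,"y":-0.2,"z":0,"wx":0,"wy":0,"wz":0,"fingers":1},{"x":-0.09,"y":-0.3,"z":0,"wx":0,"wy":0,"wz":0,"fingers":1},{"x":-0.12,"y":-0.4,"z":0,"wx":0,"wy":0,"wz":0,"fingers":1},{"x":-0.19,"y":-0.67,"z":0,"wx":0,"wy":0,"wz":0,"fingers":1},{"x":-0.3,"y":-1.06,"z":0,"wx":0,"wy":0,"wz":0,"fingers":1},{"x":-0.43,"y":-1.5,"z":0,"wx":0,"wy":0,"wz":0,"fingers":1},{"x":-0.55,"y":-1.92,"z":0,"wx":0,"wy":0,"wz":0,"fingers":1}]' | grep -E "ft"
python3 -m handwheel '[{"x":0,"y":0,"z":1,"wx":0,"wy":0,"wz":0,"fingers":1},{"x":0,"y":0,"z":2.5,"wx":0,"wy":0,"wz":0,"fingers":1},{"x":0,"y":0,"z":4.5,"wx":0,"wy":0,"wz":0,"fingers":1},{"x":0,"y":0,"z":7,"wx":0,"wy":0,"wz":0,"fingers":1},{"x":0,"y":0,"z":9,"wx":0,"wy":0,"wz":0,"fingers":1},{"x":0,"y":-3,"z":9,"wx":0,"wy":0,"wz":0,"fingers":1},{"x":-0.3,"y":-7,"z":9,"wx":0,"wy":0,"wz":0,"fingers":1},{"x":-0.8,"y":-11,"z":9,"wx":0,"wy":0,"wz":0,"fingers":1}]' | grep -E "ft"
python3 - <<'E'
from h import *
rep();q,d=bot.snapshot("side");p,d=bot.snapshot("top")
print(bot.sense()["ee_pos"],np.degrees(np.arctan2(*bot.sense()["tool_rot"][1::-1,1])))
cv2.imwrite("pics/e.png",np.hstack([cv2.resize(p[150:250,220:320,::-1],(400,400)),cv2.resize(q[130:250,270:390,::-1],(400,400))]))
E
```

```text
ft_force: [0.5, -0.0, -0.6]
ft_force: [0.1, -0.6, -0.7]
t 29.3 paddle x -88.0 y -24.2, roller-if-touching -60.0, push 0.5 side -0.3 z 0.1790 fz -0.7
[ 0.51573632 -0.03800395  0.17901586] 73.87776083184818
```

View pics/e.png

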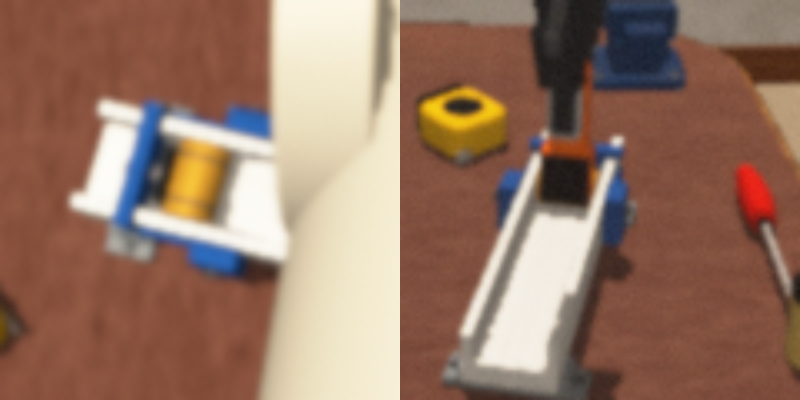

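The top half shows the roller square across the channel against the buffer at (195,178). I'll take the paddle back to the mat.

```bash
python3 -m handwheel '[{"x":-0.5,"y":-4,"z":0,"wx":0,"wy":0,"wz":0.07,"fingers":1},{"x":-1,"y":-8.4,"z":0,"wx":0,"wy":0,"wz":0.15,"fingers":1},{"x":-1.5,"y":-12.8,"z":0,"wx":0,"wy":0,"wz":0.23,"fingers":1},{"x":-2,"y":-17.2,"z":0,"wx":0,"wy":0,"wz":0.31,"fingers":1},{"x":-2.7,"y":-21.6,"z":0,"wx":0,"wy":0,"wz":0.39,"fingers":1},{"x":-3.2,"y":-25,"z":0,"wx":0,"wy":0,"wz":0.45,"fingers":1},{"x":-3.5,"y":-27,"z":-1,"wx":0,"wy":0,"wz":0.47,"fingers":1},{"x":-3.5,"y":-27,"z":-3,"wx":0,"wy":0,"wz":0.47,"fingers":1}]' | grep -E "ee|ft"
python3 -m handwheel '[{"x":0,"y":0,"z":-2,"wx":0,"wy":0,"wz":0,"fingers":1},{"x":0,"y":0,"z":-4,"wx":0,"wy":0,"wz":0,"fingers":1},{"x":0,"y":0,"z":-6,"wx":0,"wy":0,"wz":0,"fingers":1},{"x":0,"y":0,"z":-7.5,"wx":0,"wy":0,"wz":0,"fingers":1},{"x":0,"y":0,"z":-8.2,"wx":0,"wy":0,"wz":0,"fingers":1},{"x":0,"y":0,"z":-8.6,"wx":0,"wy":0,"wz":0,"fingers":1},{"x":0,"y":0,"z":-8.7,"wx":0,"wy":0,"wz":0,"fingers":1},{"x":0,"y":0,"z":-8.7,"wx":0,"wy":0,"wz":0,"fingers":1}]' | grep -E "ee|ft|rot"
```

```text
ee_pos: [0.4815, -0.3073, 0.1494]
ft_force: [0.1, 0.7, -1.4]
ee_pos: [0.4812, -0.3048, 0.061]
tool_rot: [[-0.982, -0.191, 0.001], [-0.191, 0.982, -0.001], [-0.001, -0.001, -1.0]]
ft_force: [0.5, -0.2, -1.2]
```

```bash
python3 -m handwheel '[{"x":0,"y":0,"z":-0.1,"wx":0,"wy":0,"wz":0,"fingers":1},{"x":0,"y":0,"z":-0.2,"wx":0,"wy":0,"wz":0,"fingers":1},{"x":0,"y":0,"z":-0.3,"wx":0,"wy":0,"wz":0,"fingers":1},{"x":0,"y":0,"z":-0.35,"wx":0,"wy":0,"wz":0,"fingers":1},{"x":0,"y":0,"z":-0.4,"wx":0,"wy":0,"wz":0,"fingers":1},{"x":0,"y":0,"z":-0.45,"wx":0,"wy":0,"wz":0,"fingers":1},{"x":0,"y":0,"z":-0.45,"wx":0,"wy":0,"wz":0,"fingers":1},{"x":0,"y":0,"z":-0.45,"wx":0,"wy":0,"wz":0,"fingers":1}]' | grep -E "ee|ft"
```

```text
ee_pos: [0.4809, -0.3046, 0.0559]
ft_force: [-0.5, 0.5, 0.4]
```

```bash
python3 -m handwheel '[{"x":0,"y":0,"z":-0.04,"wx":0,"wy":0,"wz":0,"fingers":1},{"x":0,"y":0,"z":-0.04,"wx":0,"wy":0,"wz":0,"fingers":1.8},{"x":0,"y":0,"z":-0.04,"wx":0,"wy":0,"wz":0,"fingers":2.2},{"x":0,"y":0,"z":-0.04,"wx":0,"wy":0,"wz":0,"fingers":3},{"x":0,"y":0,"z":-0.04,"wx":0,"wy":0,"wz":0,"fingers":5},{"x":0,"y":0,"z":-0.04,"wx":0,"wy":0,"wz":0,"fingers":7},{"x":0,"y":0,"z":-0.04,"wx":0,"wy":0,"wz":0,"fingers":8.5},{"x":0,"y":0,"z":-0.04,"wx":0,"wy":0,"wz":0,"fingers":8.5}]' | grep -E "ee|ft|width"
python3 -m handwheel '[{"x":0,"y":0,"z":1,"wx":0,"wy":0,"wz":0,"fingers":8.5},{"x":0,"y":0,"z":3,"wx":0,"wy":0,"wz":0,"fingers":8.5},{"x":0,"y":0,"z":6,"wx":0,"wy":0,"wz":0,"fingers":8.5},{"x":0,"y":0,"z":9,"wx":0,"wy":0,"wz":0,"fingers":8.5},{"x":0,"y":0,"z":12,"wx":0,"wy":0,"wz":0,"fingers":8.5},{"x":0,"y":0,"z":15,"wx":0,"wy":0,"wz":0,"fingers":8.5},{"x":-3,"y":0,"z":16,"wx":0,"wy":0,"wz":0,"fingers":8.5},{"x":-6,"y":0,"z":16,"wx":0,"wy":0,"wz":0,"fingers":8.5}]' | grep -E "ee|ft|width"
python3 - <<'E'
from h import *
p,d=bot.snapshot("top");q,_=bot.snapshot("side")
cv2.imwrite("pics/f.png",np.hstack([cv2.resize(p[160:260,220:320,::-1],(400,400)),cv2.resize(q[250:370,250:370,::-1],(400,400))]))
E
```

```text
ee_pos: [0.4809, -0.3046, 0.0554]
ft_force: [-0.2, 0.9, 0.4]
width: 0.0843
ee_pos: [0.4211, -0.3049, 0.218]
ft_force: [0.6, -0.4, 0.0]
width: 0.085
```

View pics/f.png

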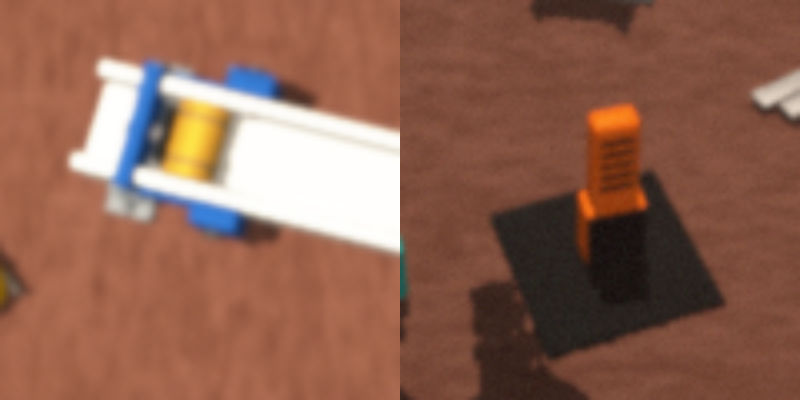

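The roller sits square at the buffer, at (195,138) in the left half. The paddle stands upright on its mat, at (615,180) in the right half. I'll hand the job in.

```bash
python3 -c "
from bench import bot
print(bot.finish_job(),bot.sense()['time_s'])"
```

```text
the job is handed in; nothing more can be done
the job is handed in; nothing more can be done
```

The job is handed in, with no verdict returned: the roller went past the noses and was pressed on the buffer at about 9 N for roughly a second, the paddle stands upright on its mat, and neither the pictures nor the forces showed anything else disturbed.

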